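Change the sample block at the block reader

TASK

The sample block now standing at the reader is finished: slide it back along the lane and fully home into the one empty bay of the sorting tray, then slide the block with the two wide vials out of its bay and along the lane until it sits firmly against the reader's stop, and let go. The vials stand loose in the blocks, so keep the blocks flat on the tray floor, never lifted, press them gently and do not ram the stop or the tray walls. Leave the third block and the things around the tray alone.

Things in the scene. Friction and masses are not known exactly. Their poses are not given: they have to be found in the camera images.
- tray: Fixed aluminium sorting tray: a lane with three bays opening onto it. Origin on the table; x across the lane towards the bays, y along the lane towards the reader, z up. Floor plate top at z = 6 mm; walls 5 mm thick, tops at z = 28 mm. Back wall of the bays at x = 67 mm; bays open at x = -2.5 mm, centre lines y = 36, -36, -108 mm, 67 mm wide; dividers have rounded noses.
- lane_mid (a point): Point on the lane's floor on its centre line, tray x = -36, y = 0 mm; axes as the tray. The lane is 67 mm wide (tray x = -69.5 to -2.5 mm) and runs along y from an end wall at y = -141.5 mm to the reader's stop. Floor and walls are slick (friction about 0.3). Blocks have 1.5 mm play on each side in lane and bays.
- bay_1 (a point): Underside centre of a block fully home (touching the back wall, centred) in the bay nearest the reader; tray x = 35, y = 36, z = 6 mm; axes as the tray
- bay_2 (a point): The same for the middle bay: tray x = 35, y = -36 mm
- bay_3 (a point): The same for the bay farthest from the reader: tray x = 35, y = -108 mm
- reader: Fixed white block reader at the +y end of the lane; origin and axes coincide with the tray's. Housing beside the lane at x = 6 to 72, y = 76 to 188 mm, top 62 mm above the table; aluminium stop bracket across the lane's end, y = 190 to 230 mm, top 40 mm (thumb screw to 53 mm). A rod comes out of the bracket towards -y, with a 20 mm rubber pad as the stop (see stop_line).
- stop_line (a point): On the lane's centre line, tray y = 141 mm, 30 mm above the table: middle of the stop pad's range; axes as the tray. The rod is set anew each time, unreported: pad face anywhere from y = 130 to 152 mm, so a block is home at centre y = 98 to 120 mm; find it by feel. The pad gives 1 mm per 6 N, 3 mm at most. A sprung feeler pin (under 0.5 N) stands 5 mm out of the pad: not the stop.
- done_block: The finished block, in the lane at the reader at first, short of the stop: aluminium, 64 x 64 mm, 34 mm high, about 0.36 kg, four small 13 mm glass vials in the corners, tops 39 mm above the underside; a central grip fin 24 mm long (block x), 10 mm thick (block y), from 34 to 89 mm above the underside. Origin: underside centre; axes within 1 degree of the tray's. Press blocks on tray walls with under 15 N.
- done_grip (a point): Centre of the finished block's grip fin, 61 mm above the underside; axes as the block (10 mm thick along y)
- next_block: The block to be read next, in one of the bays: same block and fin, but two wide 21 mm glass vials in opposite corners, tops 39 mm above the underside. Origin: underside centre. Seat it by pressing it on the stop with more than 4 N for half a second, never above 15 N. Relieved, the pad springs back by 1 to 2 mm; let go, the block stays put by friction and keeps touching the feeler pin.
- next_grip (a point): Centre of that block's grip fin, 61 mm above the underside; axes as the block (10 mm thick along y)
- other_block: The third block, in another bay: same block and fin, six empty wells and no vials; it stays where it is. Origin: underside centre.
- jug: Bystander: orange plastic collection jug with blue cap, 105 x 105 mm, 181 mm high, on the table to the right. Origin: underside centre.
- cap: Bystander: loose blue jug cap, 68 mm across, 22 mm high, on the table to the left. Origin: underside centre.
- cup: Bystander: white plastic cup, 60 mm across, 60 mm high, on the table to the left. Origin: underside centre.
There are look-alikes about, which are no part of the job. What is shaped like the done_block but orange or red is not meant.

How it is judged:
By the outcome, as a careful person would: the job done as asked, in the order asked, and still so for the second after the job is handed in, with the robot touching nothing.
It also fails if it takes over 72 s, if anything falls off the work surface, if the arm or the gripper's body presses on something with over 40 N, if the wrist force passes 120 N, or if a joint passes its speed limit or range.

ROBOT

A 6-joint arm with a two-finger parallel gripper is mounted at the origin on the work surface. World frame = base frame: x ahead of the robot, y to its left, z up, the work surface at z = 0. Lengths are in m, angles in rad, forces in N, time in s.
With the tool pointing down it reaches from about 0.35 to 0.975 m from the base axis. Payload 4.9 kg.
Tool frame: the origin (TCP) lies on the centre line of the jaws, within the pads' length; the fingertips stand 14 mm ahead of it and the grasp point (between the pads) lies 5 mm behind it; x points along the fingers, z is the direction in which the jaws open and shut, and the axes are right-handed (so a half turn about x gives the same grasp; the last joint's range is limited). The gripper opens to 85 mm and grips with 20 to 120 N. Pads are 22 mm wide; open, the fingers measure 114 mm over their backs; the gripper's body (76 mm by 85 mm) begins 54 mm behind the grasp point. The pads swing forward as they close: fully open they stand 13 mm farther back than shut.
Start: joints at [1.038, 0.053, 1.613, -0, 1.476, -0.119], TCP at [0.251, 0.572, 0.245] pointing down, gripper open.
Joint ranges: [-3.01, 3.01], [-1.01, 2.22], [0.06, 2.58], [-1.02, 4.17], [0.09, 2.62], [-3.14, 3.14]. Speed limits (rad/s): [2.57, 2.57, 3.14, 3.14, 3.14, 3.14].

INTERFACE

Orientations are given as a rotation vector (axis times angle).
In Python, from station import ctrl gives the robot as it stands.
- The arm moves only by the tool move_arm, never from a script. Its argument "increments" is a list that holds one entry, the list of rows, each a list of 4 numbers: the shift along the tool's x, y, z in units of 25 cm (1.0 is 25 cm), then the turn about the tool's x in units of 90 degrees (1.0 is 90 degrees). A call has 1 to 20 rows; each row shifts and turns the commanded pose from where the row before left it, along the tool's axes as they then stand; what a row does not reach is not made up. A row lasts 1/12 s, in which the tool goes at most 41.7 mm and 7.16 degrees, less where a joint would pass 70% of its speed; a pose out of reach is approached as far as the arm can. A call with a number of a shift or a turn outside -1 to 1 is refused whole. A call with a gripper value outside its range is refused whole. "gripper" is the closure, from 0 (fully open) to 1 (shut), set as the call begins (left out, the last holds). The fingers move at their own pace and stop on an object; "squeeze" is the grip in N (left out, the last holds). Time passes only in rows, so rows that do not move let the fingers close. It gives the time, the measured TCP pose, the force and the opening at its end, in the units of the state.
- ctrl.get_obs(): the state, without advancing time (a new reading comes with each control period).
- ctrl.get_image(name): name is "scene" or "top" or "wrist"; returns a dict with "pixels" (384x512x3 uint8, red, green, blue), "depth" (384x512 float32, m along the optical axis (not along the pixel's ray), 0 where there is no reading), "K" (3x3 intrinsics, pixels), "extrinsics" (4x4, takes a point from camera to world coordinates); the wrist camera has in their place "tool_from_camera" (4x4, takes a point from camera to tool coordinates, whose origin is the TCP and whose axes are the tool frame's). Camera axes: x right, y up, looking along -z (the intrinsics and any distortion apply to the point x, -y, -z); pixel columns grow to the right and rows downward; lengths in m; the calibration is good to about 2 mm. A picture is of the moment at which its call begins: read the wrist's pose just before it.
- ctrl.finish_job(): hands the job in, once; it reports no verdict.
Trained networks look in the newest picture that a camera, given by its name, has taken for a name from the list of things; names that differ only in an ending like _2 or _b are one class to them, and where a whole thing is asked for, a point or a joint stands for the part that bears it (a point fixed in the world has none). Each returns a list of dicts, best first, with "score" (0 to 1); they miss things now and then, are a little off and sometimes report something else, mostly with a low value. They report only what shows in the picture. A call takes as long as a camera call. They do not tell look-alikes from the thing itself.
- ctrl.trace(camera, target): "region" (384x512 bool, what is visible of it) and "pixel" ([row, column] in pixels, amid what is visible of it).
The state is a dict: "t": time; "q": joint angles; "dq": joint speeds; "effort": joint torques, N m; "tool_pos": TCP position; "tool_rot": TCP orientation; "contact_force": force on the tool from outside, world axes, zero at the start; "wrist_torque": the same for the moment, N m; "opening": finger opening in m.
Only numpy, scipy, OpenCV 4.12 (cv2) and the standard library are available. Lean on these libraries where they do the work, as an engineer would, in place of code of your own. Each camera call takes 0.05 s, during which the arm holds its last target. There are 200 camera calls.

## Working session

There is one attempt and no reset: what is moved stays moved. The work goes in short steps, Python scripts to look and compute and a tool call to move; the robot and the scene stay as the last step left them, time stands still between calls to the robot, and variables do not carry over. Pictures are saved under pics/ and viewed, about 8 in all and at most 12, crops included, and the job is handed in when it is done.

Besides the shell and the picture viewer there is one more tool, called after "Request:" by a JSON object that holds its "api" and its "payload". move_arm: Moves the arm, as the interface text tells. Shifts and turns lie within -1 to 1; 1 stands for 25 cm of shift or 90 degrees of turn. Its arguments: {"type":"object","properties":{"increments":{"type":"array","items":{"type":"array","items":{"type":"array","items":{"type":"number","minimum":-1,"maximum":1}}}},"gripper":{"type":"number"},"squeeze":{"type":"number"}},"required":["increments"]}

```bash
mkdir -p pics; ls
cat > h.py <<'E'
import numpy as np, cv2
from station import ctrl
from scipy.spatial.transform import Rotation as R
def snap(n,f=None):
    o=ctrl.get_obs(); im=ctrl.get_image(n)
    if f: cv2.imwrite('pics/'+f,im['pixels'][:,:,::-1])
    T=im.get('extrinsics')
    if T is None:
        W=np.eye(4);W[:3,:3]=R.from_rotvec(o['tool_rot']).as_matrix();W[:3,3]=o['tool_pos'];T=W@np.array(im['tool_from_camera'])
    d=im['depth'];K=np.array(im['K']);v,u=np.mgrid[:384,:512]
    P=np.stack([(u-K[0,2])/K[0,0]*d,-(v-K[1,2])/K[1,1]*d,-d],-1)@np.array(T)[:3,:3].T+np.array(T)[:3,3]
    P[d==0]=np.nan
    return im,P,np.array(T),K
E
python3 - <<'E'
from h import *
o=ctrl.get_obs();print(o)
im,P,T,K=snap('top','top1.png');print(K,T,[k for k in im])
for n in ['done_block','next_block','other_block','done_grip','next_grip','tray','reader']:
    for r in ctrl.trace('top',n):
        m=r['region']; print(n,r['score'],r['pixel'],m.sum(),np.nanmedian(P[m],0).round(4),np.nanmax(P[m][:,2]).round(4))
snap('scene','scene1.png')
a=cv2.imread('pics/top1.png')
E
```

```text
pics
{'t': 0.0, 'q': array([ 1.03801056e+00,  5.33555314e-02,  1.61427549e+00,  4.11161682e-05,
        1.47599912e+00, -1.18998925e-01]), 'dq': array([1.46588767e-03, 1.54603823e-03, 2.41886503e-05, 1.02411444e-03,
       7.86463812e-05, 1.62101331e-03]), 'effort': array([ 6.75354386e-04, -3.93685591e+01, -3.70174205e+01, -5.75154695e-05,
        7.11604502e-03,  9.04039979e-06]), 'tool_pos': array([0.25098928, 0.57175014, 0.24407487]), 'tool_rot': array([-0.90018189,  1.37889308,  0.89875571]), 'contact_force': array([-0.05837755, -0.36627615,  0.55845526]), 'wrist_torque': array([-0.01207099,  0.03239953,  0.03742035]), 'opening': 0.08540584238614576}
[[359.71145149   0.         255.78971156]
 [  0.         359.71145149 195.26906459]
 [  0.           0.           1.        ]] [[ 0.01570108  0.99885098 -0.04527913  0.43734476]
 [-0.99969201  0.0165525   0.01849072 -0.01748957]
 [ 0.01921895  0.04497486  0.99880323  1.0666349 ]
 [ 0.          0.          0.          1.        ]] ['pixels', 'depth', 'K', 'extrinsics']
done_block 0.93 [174.2, 231.1] 535 [0.5519 0.0436 0.0412] 0.0999
done_block 0.7 [242.9, 182.0] 561 [0.3442 0.1743 0.035 ] 0.0929
done_block 0.61 [226.8, 225.9] 500 [0.389  0.0438 0.0354] 0.0944
next_block 0.93 [153.5, 293.9] 523 [ 0.5981 -0.1443  0.0414] 0.0984
other_block 0.86 [153.6, 270.1] 527 [ 0.6084 -0.075   0.041 ] 0.0977
other_block 0.48 [171.4, 230.3] 494 [0.5516 0.0434 0.0414] 0.0999
done_grip 0.73 [170.7, 231.1] 501 [0.5526 0.0435 0.0414] 0.0999
done_grip 0.69 [229.0, 227.9] 504 [0.3892 0.044  0.0354] 0.0944
done_grip 0.56 [242.1, 181.2] 540 [0.3444 0.1749 0.0351] 0.0929
next_grip 0.76 [156.2, 297.8] 523 [ 0.5971 -0.1438  0.0414] 0.0984
tray 0.94 [161.9, 256.2] 535 [ 0.567  -0.0318  0.0278] 0.0372
reader 0.93 [146.9, 203.7] 1548 [0.6191 0.1203 0.0606] 0.0696
reader 0.35 [216.8, 389.6] 2149 [ 0.4292 -0.3763  0.1393] 0.1865
```

View pics/top1.png

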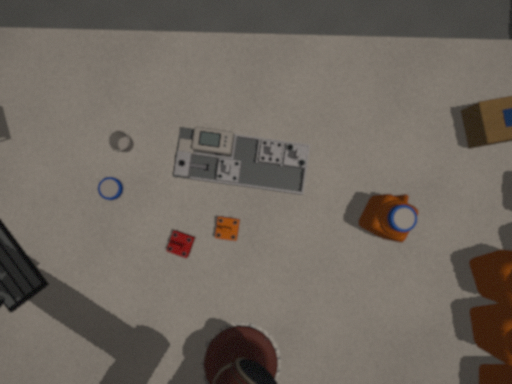

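View pics/scene1.png

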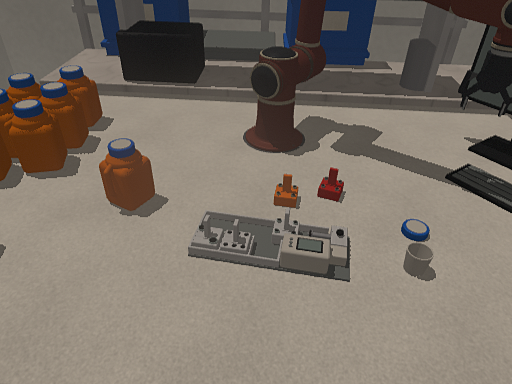

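Top view: the tray is at about (240,160), with the lane on the robot side and the reader at its left end. There are three done_block candidates: the grey one at (231,174) in the lane with four small vials, an orange one at (226,228) and a red one at (181,243). The grey one fits, since orange and red are excluded. The next block (two wide vials) is at (296,155) in bay 3, the third block at (270,152) in bay 2, and bay 1 is empty. I'll confirm with an enlarged wrist crop.

Run:
```python
from h import *
o=ctrl.get_obs();M=R.from_rotvec(o['tool_rot']).as_matrix();print(M.round(4))
im,P,T,K=snap('wrist');print(np.array(im['tool_from_camera']).round(4),K)
im,P,T,K=snap('top')
for b in ['done_block','next_block','other_block']:
    m=ctrl.trace('top',b)[0]['region'];Q=P[m];Q=Q[Q[:,2]>.085];print(b,len(Q),Q.mean(0))
m=ctrl.trace('top','tray')[0]['region']
m=cv2.morphologyEx(m.astype(np.uint8),cv2.MORPH_OPEN,np.ones((2,2)))
z=P[...,2];w=(z>.015)&(z<.04)&(np.abs(P[...,0]-.55)<.2)&(np.abs(P[...,1])<.3)
print(cv2.minAreaRect(P[m>0][:,:2].astype(np.float32)))
```

```text
[[-1.000e-04 -9.156e-01  4.021e-01]
 [-2.000e-04  4.021e-01  9.156e-01]
 [-1.000e+00  0.000e+00 -2.000e-04]]
[[-7.000e-04  3.160e-01 -9.488e-01 -1.278e-01]
 [ 4.000e-04  9.488e-01  3.160e-01  8.120e-02]
 [ 1.000e+00 -2.000e-04 -8.000e-04 -2.000e-04]
 [ 0.000e+00  0.000e+00  0.000e+00  1.000e+00]] [[279.472087     0.         254.99845129]
 [  0.         279.472087   191.7342434 ]
 [  0.           0.           1.        ]]
done_block 32 [0.387631   0.04596236 0.08942904]
next_block 35 [ 0.60097485 -0.14679366  0.0949878 ]
other_block 36 [ 0.6101705  -0.07624756  0.09492022]
((0.5795460343360901, -0.022073224186897278), (0.3342893123626709, 0.1475488394498825), 84.04871368408203)
```

Request:
{"api": "move_arm", "payload": {"increments": [[[0,0,0,-0.06],[0,0,0,-0.06],[0,0,0,-0.07],[0.005,-0.086,-0.127,0],[0.005,-0.086,-0.127,0],[0.005,-0.086,-0.127,0],[0.005,-0.086,-0.127,0],[0.005,-0.086,-0.127,0],[0.005,-0.086,-0.127,0],[0.005,-0.086,-0.127,0],[0.005,-0.086,-0.127,0],[0.005,-0.086,-0.127,0],[0.005,-0.086,-0.127,0],[0.005,-0.086,-0.127,0],[0.005,-0.086,-0.127,0],[0.005,-0.086,-0.127,0],[0.005,-0.086,-0.127,0],[0.005,-0.086,-0.127,0],[0.005,-0.086,-0.127,0],[0,0,0,0]]], "gripper": 0.6, "squeeze": 30}}

```text
t: 2.42
tool_pos: [0.5366, 0.0227, 0.2253]
tool_rot: [-1.122, 1.265, 1.117]
contact_force: [0.1, 0.9, -0.4]
opening: 0.0343
```

```bash
cat > fit.py <<'E'
from h import *
# tray pose from wall tops/fins; wrist view
def fins(im,P):
    z=P[...,2];m=(z>.075)&(z<.105)
    n,l,s,c=cv2.connectedComponentsWithStats(m.astype(np.uint8))
    for i in range(1,n):
        if s[i,4]>40:
            Q=P[(l==i)];t=Q[Q[:,2]>.091]
            if len(t)>15: print('fin',c[i].round(0),len(t),t.mean(0).round(4),cv2.minAreaRect(t[:,:2].astype(np.float32)))
E
python3 - <<'E'
from fit import *
o=ctrl.get_obs();M=R.from_rotvec(o['tool_rot']).as_matrix();print(M.round(3),o['tool_pos'])
im,P,T,K=snap('wrist','w1.png');np.savez('w1.npz',P=P)
fins(im,P)
for n in ['done_block','next_block','other_block']:
    for r in ctrl.trace('wrist',n): print(n,r['score'],r['pixel'])
z=P[...,2];m=(z>.0255)&(z<.0305)
v=np.zeros((384,512,3),np.uint8);v[m]=255
Q=P[m];print(m.sum())
# wall-top edge lines: project on candidate yaw, maximise histogram sharpness
best=max((sum((np.histogram(Q[:,:2]@d,bins=np.arange(-.6,.9,.002))[0].astype(float)**2).sum() for d in (np.array([np.cos(a),np.sin(a)]),np.array([-np.sin(a),np.cos(a)]))),a) for a in np.radians(np.arange(-12,0,.1)))
a=best[1];print('yaw',np.degrees(a))
u=Q[:,:2]@np.array([np.cos(a),np.sin(a)]);w=Q[:,:2]@np.array([-np.sin(a),np.cos(a)])
for s in (u,w):
    h,e=np.histogram(s,bins=np.arange(-.6,.9,.0015)); print([(round(e[i],4),int(h[i])) for i in range(len(h)) if h[i]>150])
c=cv2.resize(im['pixels'][:,:,::-1],None,fx=1.5,fy=1.5);cv2.imwrite('pics/w1b.png',c)
E
```

```text
[[ 0.001 -0.993  0.121]
 [-0.002  0.121  0.993]
 [-1.    -0.001 -0.002]] [0.53655129 0.02274969 0.22528086]
fin [278. 200.] 225 [0.5553 0.0433 0.0938] ((0.555828332901001, 0.04347637668251991), (0.009898420423269272, 0.023491302505135536), 80.81321716308594)
fin [108. 258.] 195 [ 0.6019 -0.1476  0.0936] ((0.6025242805480957, -0.14786860346794128), (0.010070408694446087, 0.0244744885712862), 80.69576263427734)
fin [173. 259.] 187 [ 0.6104 -0.0767  0.0937] ((0.6110224723815918, -0.07739255577325821), (0.010030130855739117, 0.022927023470401764), 83.86304473876953)
done_block 0.74 [186.1, 277.2]
done_block 0.74 [30.9, 259.0]
done_block 0.62 [0.0, 388.7]
done_block 0.27 [232.6, 127.2]
done_block 0.25 [156.0, 233.1]
next_block 0.86 [232.9, 126.3]
other_block 0.62 [235.3, 179.0]
3048
yaw -7.000000000000018
[(np.float64(0.5085), 316), (np.float64(0.51), 291), (np.float64(0.5115), 429), (np.float64(0.5835), 221)]
[]
```

View pics/w1b.png

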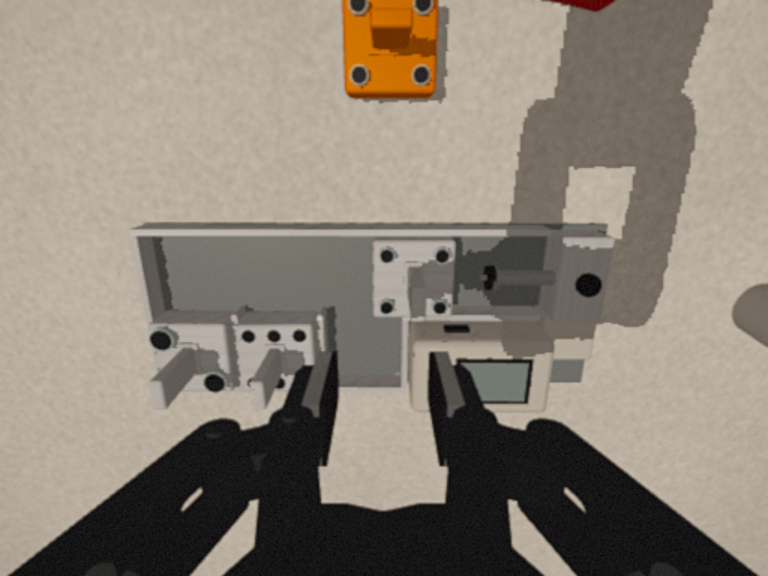

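The enlarged view confirms it. The done block is the grey one with four small vials at (413,278). The next block, with two wide vials, is in bay 3 at (190,350), the six-well block is in bay 2 at (275,350), and bay 1 is empty at (365,350). The tray yaw is about -7° and the tool is already aligned with it.

Request:
{"api": "move_arm", "payload": {"increments": [[[0,-0.033,0.046,0],[0,-0.032,0.046,0],[0.12,0,0,0],[0.12,0,0,0],[0.1,0,0,0],[0.1,0,0,0],[0.08,0,0,0],[0.06,0,0,0],[0.04,0,0,0],[0.024,0,0,0],[0,0,0,0],[0,0,0,0],[0,0,0,0]]], "gripper": 0.6}}

```text
t: 3.7
tool_pos: [0.5544, 0.0492, 0.0657]
tool_rot: [-1.125, 1.26, 1.122]
contact_force: [0.1, 0.2, -0.3]
opening: 0.0343
```

Run:
```python
from fit import *
o=ctrl.get_obs();M=R.from_rotvec(o['tool_rot']).as_matrix();print(o['tool_pos'],M.round(4))
im,P,T,K=snap('wrist','w2.png')
```

```text
[0.55438307 0.04923113 0.06574189] [[ 2.400e-03 -9.934e-01  1.147e-01]
 [-1.000e-04  1.147e-01  9.934e-01]
 [-1.000e+00 -2.400e-03  2.000e-04]]
```

View pics/w2.png

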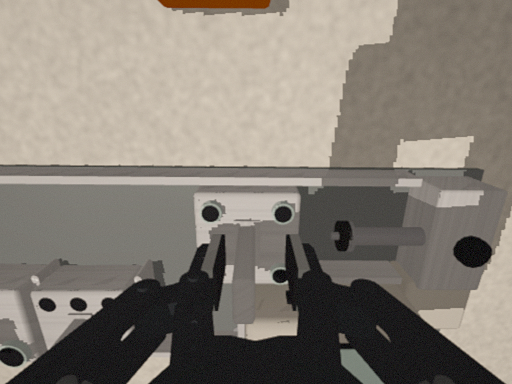

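The fin is seen at column 244 and the jaw centre at about 256, so I'm shifting 5.5 mm and then closing.

Request:
{"api": "move_arm", "payload": {"increments": [[[0,-0.006,-0.011,0.003],[0,0,-0.011,0],[0,0,0,0],[0,0,0,0],[0,0,0,0]]], "gripper": 0.6}}

```text
t: 4.17
tool_pos: [0.5542, 0.0432, 0.0644]
tool_rot: [-1.12, 1.264, 1.12]
contact_force: [0.4, 0.5, 0.0]
opening: 0.0346
```

Request:
{"api": "move_arm", "payload": {"increments": [[[0,0,0,0],[0,0,0,0],[0,0,0,0],[0,0,0,0],[0,0,0,0],[0,0,0,0]]], "gripper": 1, "squeeze": 30}}

```text
t: 4.67
tool_pos: [0.5541, 0.0434, 0.0642]
tool_rot: [-1.12, 1.264, 1.121]
contact_force: [-0.2, 0.5, -0.6]
opening: 0.0094
```

Request:
{"api": "move_arm", "payload": {"increments": [[[0,0,-0.03,0],[0,0,-0.04,0],[0,0,-0.04,0],[0,0,-0.03,0],[0,0,-0.021,0],[0,0,0,0],[0,0,0,0]]]}}

```text
t: 5.25
tool_pos: [0.5492, 0.0026, 0.0642]
tool_rot: [-1.12, 1.265, 1.119]
contact_force: [0.4, -0.8, -1.2]
opening: 0.0097
```

Run:
```python
from h import *
P=np.load('w1.npz')['P'];a=np.radians(-6.95)
o=ctrl.get_obs();p=o['tool_pos'];f=lambda Q:(Q[...,0]*np.cos(a)+Q[...,1]*np.sin(a),-Q[...,0]*np.sin(a)+Q[...,1]*np.cos(a))
print('tcp uw',f(p),R.from_rotvec(o['tool_rot']).as_matrix().round(4))
u,w=f(P);z=P[...,2]
m=(z>.02)&(z<.031)&(u>.588)&(u<.64)
h,e=np.histogram(w[m],bins=np.arange(-.12,.2,.001));print([(round(x-.0343+.0005,4),int(n)) for x,n in zip(e,h) if n>8])
m=(z>.025)&(z<.031)&(w>-.09)&(w<.16)
h,e=np.histogram(u[m],bins=np.arange(.49,.67,.001));print([(round(x-.582+.0005,4),int(n)) for x,n in zip(e,h) if n>25])
```

```text
tcp uw (np.float64(0.544862148803741), np.float64(0.0690374086823491)) [[-2.000e-04 -9.927e-01  1.208e-01]
 [-5.000e-04  1.208e-01  9.927e-01]
 [-1.000e+00  1.000e-04 -5.000e-04]]
[(np.float64(-0.0778), 22), (np.float64(-0.0768), 61), (np.float64(-0.0758), 12), (np.float64(-0.0748), 26), (np.float64(-0.0738), 28), (np.float64(-0.0728), 14), (np.float64(-0.0058), 27), (np.float64(-0.0028), 16), (np.float64(-0.0018), 14), (np.float64(-0.0008), 16), (np.float64(0.0002), 13), (np.float64(0.0012), 28), (np.float64(0.0682), 28), (np.float64(0.0692), 21), (np.float64(0.0702), 25), (np.float64(0.0712), 29), (np.float64(0.0722), 34), (np.float64(0.0732), 17), (np.float64(0.0752), 25)]
[(np.float64(-0.0735), 60), (np.float64(-0.0725), 212), (np.float64(-0.0715), 206), (np.float64(-0.0705), 170), (np.float64(-0.0695), 112), (np.float64(-0.0685), 143), (np.float64(-0.0675), 37), (np.float64(0.0015), 34), (np.float64(0.0025), 151), (np.float64(0.0035), 76), (np.float64(0.0075), 50), (np.float64(0.0685), 58), (np.float64(0.0705), 44), (np.float64(0.0715), 40)]
```

Request:
{"api": "move_arm", "payload": {"increments": [[[0,-0.008,0,0],[0,-0.008,0,0],[0,-0.008,0,0],[0,-0.008,0,0],[0,-0.008,0,0],[0,-0.008,0,0],[0,-0.008,0,0],[0,0,0,0]]]}}

```text
t: 5.92
tool_pos: [0.5638, 0.0017, 0.0642]
tool_rot: [-1.121, 1.263, 1.12]
contact_force: [-0.1, -0.4, -2.4]
opening: 0.0097
```

Request:
{"api": "move_arm", "payload": {"increments": [[[0.001,-0.012,0,0],[0,-0.016,0,0],[0,-0.016,0,0],[0,-0.016,0,0],[0,-0.016,0,0],[0,-0.016,0,0],[0,-0.016,0,0],[0,-0.016,0,0],[0,-0.012,0,0],[0,0,0,0]]]}}

```text
t: 6.75
tool_pos: [0.5981, -0.0025, 0.0643]
tool_rot: [-1.121, 1.262, 1.119]
contact_force: [1.0, 0.5, 0.8]
opening: 0.0094
```

Request:
{"api": "move_arm", "payload": {"increments": [[[0,-0.012,0,0],[0,-0.014,0,0],[0,-0.014,0,0],[0,-0.014,0,0],[0,-0.008,0,0],[0,-0.006,0,0],[0,0,0,0],[0,0,0,0]]]}}

```text
t: 7.42
tool_pos: [0.6144, -0.0045, 0.0642]
tool_rot: [-1.121, 1.263, 1.119]
contact_force: [0.9, -0.1, 0.8]
opening: 0.0097
```

Request:
{"api": "move_arm", "payload": {"increments": [[[0,-0.003,0,0],[0,-0.003,0,0],[0,-0.003,0,0],[0,-0.003,0,0],[0,0,0,0],[0,0,0,0]]]}}

```text
t: 7.92
tool_pos: [0.617, -0.0047, 0.0642]
tool_rot: [-1.12, 1.263, 1.12]
contact_force: [-2.9, 0.9, 4.2]
opening: 0.0094
```

Request:
{"api": "move_arm", "payload": {"increments": [[[0,-0.002,0,0],[0,-0.002,0,0],[0,0,0,0],[0,0,0,0]]]}}

```text
t: 8.25
tool_pos: [0.618, -0.0049, 0.0642]
tool_rot: [-1.12, 1.263, 1.12]
contact_force: [-2.6, 0.1, 5.4]
opening: 0.0097
```

Request:
{"api": "move_arm", "payload": {"increments": [[[0,-0.002,0,0],[0,-0.002,0,0],[0,0,0,0],[0,0,0,0]]]}}

```text
t: 8.58
tool_pos: [0.619, -0.005, 0.0642]
tool_rot: [-1.121, 1.263, 1.12]
contact_force: [-3.1, 1.6, 5.3]
opening: 0.0097
```

Request:
{"api": "move_arm", "payload": {"increments": [[[0,-0.002,0,0],[0,-0.001,0,0],[0,0,0,0],[0,0,0,0]]]}}

```text
t: 8.92
tool_pos: [0.6196, -0.0051, 0.0642]
tool_rot: [-1.12, 1.264, 1.12]
contact_force: [-3.0, 0.6, 5.4]
opening: 0.0095
```

Request:
{"api": "move_arm", "payload": {"increments": [[[0,-0.002,0,0],[0,-0.002,0,0],[0,0,0,0],[0,0,0,0]]]}}

```text
t: 9.25
tool_pos: [0.6202, -0.0052, 0.0642]
tool_rot: [-1.12, 1.264, 1.121]
contact_force: [-4.4, 0.7, 7.3]
opening: 0.0099
```

Run:
```python
from fit import *
print(ctrl.get_obs()['contact_force'])
im,P,T,K=snap('wrist','w3.png')
fins(im,P)
im,P,T,K=snap('top');fins(im,P)
```

```text
[-4.41710781  0.65820047  7.31942638]
fin [ 95. 287.] 1241 [ 0.6106 -0.076   0.0937] ((0.6118989586830139, -0.07707764208316803), (0.010790010914206505, 0.02535186894237995), 84.2904281616211)
fin [255. 287.] 4936 [ 0.6131 -0.0044  0.0983] ((0.6199802160263062, -0.005427688360214233), (0.08172398805618286, 0.02886413224041462), 83.08802032470703)
fin [163. 329.] 152 [ 0.6218 -0.0426  0.1035] ((0.6209836006164551, -0.04131549224257469), (0.005342036951333284, 0.012678306549787521), 44.555545806884766)
fin [346. 330.] 146 [0.6309 0.0302 0.1034] ((0.6300042867660522, 0.02899959683418274), (0.010844917967915535, 0.006193208042532206), 30.406084060668945)
fin [495. 119.] 612 [ 0.7057 -0.7034  0.0924] ((0.703779935836792, -0.7069680690765381), (0.12018942832946777, 0.09315977990627289), 9.856304168701172)
fin [373. 216.] 71 [ 0.4312 -0.357   0.0982] ((0.4223056435585022, -0.3626418113708496), (0.12706810235977173, 0.059206582605838776), 11.627718925476074)
fin [492. 275.] 172 [ 0.2737 -0.682   0.0982] ((0.2751590311527252, -0.6869137287139893), (0.06019406020641327, 0.13691486418247223), 73.9172592163086)
fin [491. 328.] 186 [ 0.1307 -0.6769  0.0982] ((0.12724757194519043, -0.6805703043937683), (0.05254640057682991, 0.13164253532886505), 71.10370635986328)
fin [253. 357.] 56 [ 0.0504 -0.0318  0.0977] ((0.04169577732682228, -0.0379812978208065), (0.08713022619485855, 0.017018567770719528), 47.948543548583984)
fin [500. 377.] 65 [ 0.0042 -0.7018  0.0979] ((0.004813915118575096, -0.7056568264961243), (0.01099926233291626, 0.04497264698147774), 26.398225784301758)
```

View pics/w3.png

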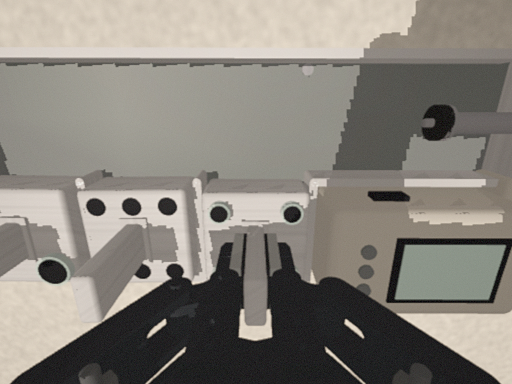

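```bash
cat > edge.py <<'E'
from h import *
im,P,T,K=snap('wrist');a=np.radians(-6.95)
u=P[...,0]*np.cos(a)+P[...,1]*np.sin(a);w=-P[...,0]*np.sin(a)+P[...,1]*np.cos(a);z=P[...,2]
for y in (.036,-.036,-.108):
    w0=.0333+y
    for lo,hi in((-.03,-.015),(-.015,0),(0,.015),(.015,.03)):
        m=(abs(z-.040)<.002)&(w>w0+lo)&(w<w0+hi)&(u>.56)
        if m.sum()>20: print(y,lo,m.sum(),'front u',np.percentile(u[m],2).round(4),'max',u[m].max().round(4),'z',np.median(z[m]).round(4))
m=(abs(z-.028)<.002)&(u<.55);print('lane wall',np.percentile(u[m],[2,50,98]).round(4), np.median(z[m]))
E
python3 edge.py
```

```text
0.036 -0.03 1136 front u 0.5874 max 0.6447 z 0.0391
0.036 -0.015 957 front u 0.5873 max 0.6183 z 0.0393
0.036 0 916 front u 0.5875 max 0.618 z 0.0393
0.036 0.015 1091 front u 0.5876 max 0.6419 z 0.0393
-0.036 -0.03 1329 front u 0.5865 max 0.6284 z 0.0391
-0.036 -0.015 1015 front u 0.5862 max 0.6474 z 0.0392
-0.036 0 1952 front u 0.5864 max 0.6475 z 0.0393
-0.036 0.015 2101 front u 0.5863 max 0.645 z 0.0392
-0.108 -0.03 38 front u 0.6415 max 0.6467 z 0.0389
-0.108 -0.015 598 front u 0.5866 max 0.6467 z 0.0391
-0.108 0 1696 front u 0.5859 max 0.6474 z 0.0393
-0.108 0.015 1690 front u 0.586 max 0.6473 z 0.0391
lane wall [0.509  0.5116 0.5142] 0.02722573296287023
```

Request:
{"api": "move_arm", "payload": {"increments": [[[0,-0.002,0,0],[0,-0.002,0,0],[0,0,0,0],[0,0,0,0]]]}}

```text
t: 9.73
tool_pos: [0.6203, -0.0052, 0.0642]
tool_rot: [-1.118, 1.266, 1.123]
contact_force: [-9.5, 1.7, 10.3]
opening: 0.0094
```

The back wall is reached: the force rose to 9.5 N with no motion. I'll relieve that and release.

Request:
{"api": "move_arm", "payload": {"increments": [[[0,0.002,0,0],[0,0,0,0],[0,0,0,0]]]}}

```text
t: 9.98
tool_pos: [0.6203, -0.0052, 0.0643]
tool_rot: [-1.119, 1.265, 1.122]
contact_force: [-6.9, 0.8, 7.6]
opening: 0.0091
```

Request:
{"api": "move_arm", "payload": {"increments": [[[0,0,0,0],[0,0,0,0],[0,0,0,0],[0,0,0,0]]], "gripper": 0.65}}

```text
t: 10.32
tool_pos: [0.621, -0.0053, 0.0635]
tool_rot: [-1.12, 1.264, 1.121]
contact_force: [1.4, -0.6, -0.8]
opening: 0.0303
```

```bash
python3 edge.py | grep -E '^0.036|-0.036'; python3 -c "
from h import *
o=ctrl.get_obs();print(o['tool_pos'],R.from_rotvec(o['tool_rot']).as_matrix().round(4))"
```

```text
0.036 -0.03 745 front u 0.5874 max 0.6489 z 0.0391
0.036 -0.015 1638 front u 0.5879 max 0.6491 z 0.0393
0.036 0 1550 front u 0.5879 max 0.6491 z 0.0393
0.036 0.015 787 front u 0.5874 max 0.6492 z 0.0391
-0.036 -0.03 1345 front u 0.5866 max 0.6271 z 0.0391
-0.036 -0.015 1043 front u 0.5861 max 0.6476 z 0.0392
-0.036 0 1915 front u 0.5864 max 0.6475 z 0.0393
-0.036 0.015 2194 front u 0.5863 max 0.6477 z 0.0392
[ 0.62101668 -0.00527689  0.06359011] [[-2.000e-04 -9.928e-01  1.198e-01]
 [-0.000e+00  1.198e-01  9.928e-01]
 [-1.000e+00  1.000e-04 -0.000e+00]]
```

Request:
{"api": "move_arm", "payload": {"increments": [[[-0.05,0,0,0],[-0.1,0,0,0],[-0.13,0,0,0],[-0.07,0,0,0],[0,0,-0.1,0],[0,0.005,-0.14,0],[0,0,-0.14,0],[0,0,-0.12,0],[0,0,-0.074,0],[0,0,0,0],[0,0,0,0],[0,0,0,0],[0,0,0,0]]]}}

```text
t: 11.45
tool_pos: [0.6029, -0.1465, 0.1519]
tool_rot: [-1.121, 1.263, 1.121]
contact_force: [-1.0, 0.2, -0.4]
opening: 0.0295
```

Run:
```python
from fit import *
o=ctrl.get_obs();a=np.radians(-6.95);f=lambda Q:(Q[0]*np.cos(a)+Q[1]*np.sin(a),-Q[0]*np.sin(a)+Q[1]*np.cos(a))
print('tcp',o['tool_pos'],f(o['tool_pos']),R.from_rotvec(o['tool_rot']).as_matrix().round(4))
im,P,T,K=snap('wrist','w4.png');fins(im,P)
for q in ([.6022,-.1477],[.6019,-.1476]): print(f(q))
```

```text
tcp [ 0.60289213 -0.14647977  0.15185069] (np.float64(0.6161866616328276), np.float64(-0.07245162130060827)) [[ 3.000e-04 -9.930e-01  1.185e-01]
 [ 2.000e-04  1.185e-01  9.930e-01]
 [-1.000e+00 -3.000e-04  3.000e-04]]
fin [252. 212.] 405 [ 0.6017 -0.1484  0.0939] ((0.6023051738739014, -0.14826825261116028), (0.009401344694197178, 0.023499052971601486), 82.70950317382812)
fin [347. 213.] 434 [ 0.611  -0.0781  0.0938] ((0.611662745475769, -0.07773402333259583), (0.010280287824571133, 0.024168923497200012), 85.64865112304688)
fin [443. 215.] 466 [ 0.621  -0.0069  0.0938] ((0.6220927834510803, -0.005925698671489954), (0.011243539862334728, 0.02516782470047474), 86.16098022460938)
(np.float64(0.6156472728936567), np.float64(-0.07374662960843228))
(np.float64(0.6153373769425095), np.float64(-0.0736836653371147))
```

View pics/w4.png

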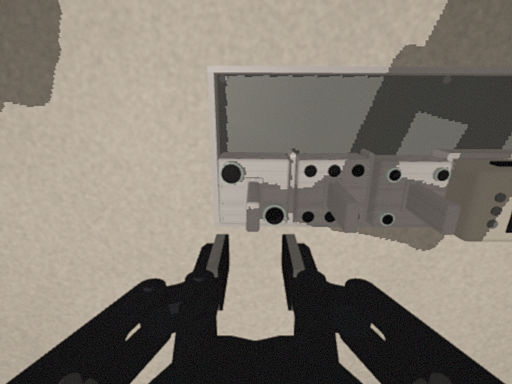

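Below the jaws is the block with two wide vials ((232,173), (274,215)), fin at (252,205). The done block is home in bay 1. Next I descend with a 1.7 mm correction and grip.

Request:
{"api": "move_arm", "payload": {"increments": [[[0,0,-0.007,0],[0.08,0,0,0],[0.1,0,0,0],[0.08,0,0,0],[0.05,0,0,0],[0.03,0,0,0],[0.011,0,0,0],[0,0,0,0],[0,0,0,0],[0,0,0,0]]]}}

```text
t: 12.33
tool_pos: [0.6035, -0.1497, 0.0654]
tool_rot: [-1.122, 1.262, 1.118]
contact_force: [0.2, -0.2, 0.4]
opening: 0.0298
```

Request:
{"api": "move_arm", "payload": {"increments": [[[0,0,0,0],[0,0,0,0],[0,0,0,0],[0,0,0,0],[0,0,0,0]]], "gripper": 1}}

```text
t: 12.75
tool_pos: [0.6031, -0.1494, 0.0649]
tool_rot: [-1.121, 1.263, 1.119]
contact_force: [-1.2, 1.2, 5.4]
opening: 0.0097
```

Request:
{"api": "move_arm", "payload": {"increments": [[[0,0.006,0,0],[0,0.012,0,0],[0,0.016,0,0],[0,0.016,0,0],[0,0.016,0,0],[0,0.016,0,0],[0,0.012,0,0],[0,0.006,0,0],[0,0,0,0]]]}}

```text
t: 13.5
tool_pos: [0.5779, -0.1466, 0.0648]
tool_rot: [-1.121, 1.263, 1.119]
contact_force: [2.6, -0.1, 8.7]
opening: 0.0099
```

Request:
{"api": "move_arm", "payload": {"increments": [[[-0.001,0.01,0,0],[0,0.016,0,0],[0,0.018,0,0],[0,0.018,0,0],[0,0.018,0,0],[0,0.018,0,0],[0,0.018,0,0],[0,0.016,0,0],[0,0.012,0,0],[0,0,0,0],[0,0,0,0]]]}}

```text
t: 14.42
tool_pos: [0.5416, -0.1421, 0.0648]
tool_rot: [-1.121, 1.264, 1.12]
contact_force: [-0.3, 0.7, 9.8]
opening: 0.0095
```

Request:
{"api": "move_arm", "payload": {"increments": [[[-0.002,0.008,0,0],[0,0.01,0,0],[0,0.01,0,0],[0,0.006,0,0],[0,0,0,0],[0,0,0,0]]]}}

```text
t: 14.92
tool_pos: [0.5333, -0.1411, 0.0649]
tool_rot: [-1.121, 1.264, 1.12]
contact_force: [1.0, 0.2, 7.1]
opening: 0.0097
```

Run:
```python
from h import *
o=ctrl.get_obs();a=np.radians(-6.95);f=lambda Q:(Q[...,0]*np.cos(a)+Q[...,1]*np.sin(a),-Q[...,0]*np.sin(a)+Q[...,1]*np.cos(a))
print(o['tool_pos'],f(o['tool_pos']),R.from_rotvec(o['tool_rot']).as_matrix().round(4))
im,P,T,K=snap('wrist','w5.png')
u,w=f(P);z=P[...,2]
for y in (-.14,-.13,-.12,-.1,-.09):
    m=(abs(z-.040)<.002)&(abs(w-y+-.0333)<.005)
    if m.sum()>20: print(y,np.percentile(u[m],[1,99]).round(4))
m=(abs(z-.028)<.002)&(u<.53);print(np.percentile(u[m],[2,50,98]).round(4))
for lo in (-.1,-.05,0,.05):
  m=(abs(z-.0275)<.0015)&(u<.53)&(w>lo)&(w<lo+.05);print(lo,np.percentile(u[m],[2,50,98]).round(4) if m.sum()>20 else '')
```

```text
[ 0.53325263 -0.14106487  0.06486521] (np.float64(0.5464036532870177), np.float64(-0.07550310397455358)) [[ 3.000e-04 -9.928e-01  1.198e-01]
 [-3.000e-04  1.198e-01  9.928e-01]
 [-1.000e+00 -4.000e-04 -3.000e-04]]
-0.14 [0.5148 0.5727]
-0.13 [0.5143 0.5652]
-0.12 [0.5144 0.5475]
-0.1 [0.5146 0.5444]
-0.09 [0.5147 0.5548]
[0.5087 0.5114 0.5221]
-0.1 [0.5087 0.5114 0.514 ]
-0.05 [0.5087 0.5112 0.5139]
0 [0.5087 0.5112 0.514 ]
0.05 [0.5088 0.5113 0.5138]
```

Request:
{"api": "move_arm", "payload": {"increments": [[[-0.002,-0.003,0.006,0],[0,0,0.012,0],[0,0,0.02,0],[0,0,0.026,0],[0,0,0.028,0],[0,0,0.028,0],[0,0,0.028,0],[0,0,0.028,0],[0,0,0.028,0],[0,0,0.028,0],[0,0,0.028,0],[0,0,0.028,0],[0,0,0.028,0],[0,0,0.028,0],[0,0,0.02,0],[0,0,0.014,0],[0,0,0.006,0],[0,0,0,0]]]}}

```text
t: 16.47
tool_pos: [0.5449, -0.0462, 0.0648]
tool_rot: [-1.121, 1.266, 1.121]
contact_force: [0.2, -1.6, 6.3]
opening: 0.0099
```

Request:
{"api": "move_arm", "payload": {"increments": [[[0,-0.001,0.006,0],[0,0,0.012,0],[0,0,0.02,0],[0,0,0.026,0],[0,0,0.028,0],[0,0,0.028,0],[0,0,0.028,0],[0,0,0.028,0],[0,0,0.028,0],[0,0,0.028,0],[0,0,0.028,0],[0,0,0.028,0],[0,0,0.028,0],[0,0,0.028,0],[0,0,0.02,0],[0,0,0.014,0],[0,0,0.006,0],[0,0,0,0],[0,0,0,0]]]}}

```text
t: 18.05
tool_pos: [0.5566, 0.0489, 0.0648]
tool_rot: [-1.121, 1.266, 1.121]
contact_force: [1.1, -2.1, 7.0]
opening: 0.0098
```

```bash
cat > pad.py <<'E'
from h import *
o=ctrl.get_obs();a=np.radians(-6.95);f=lambda Q:(Q[...,0]*np.cos(a)+Q[...,1]*np.sin(a),-Q[...,0]*np.sin(a)+Q[...,1]*np.cos(a))
print(o['tool_pos'],f(o['tool_pos']),o['contact_force'],R.from_rotvec(o['tool_rot']).as_matrix().round(4)[:2,1:])
im,P,T,K=snap('wrist','w6.png')
u,w=f(P);z=P[...,2]
c=.5474
m=(abs(u-c)<.009)&(z>.022)&(z<.041)&(w>.15-.005)
h,e=np.histogram(w[m]-.0333,bins=np.arange(.105,.2,.001));print([(round(x,3),int(n)) for x,n in zip(e,h) if n])
for d in (-.03,-.022,.022,.03):
    m=(abs(z-.040)<.0015)&(abs(u-c-d)<.004)&(w<.16)&(w>.05);print('block front y at',d,(np.percentile(w[m],[1,99])-.0333).round(4) if m.sum()>20 else '')
for lo in (.03,.06):
  m=(abs(z-.0275)<.0015)&(u<.53)&(w>lo)&(w<lo+.05);print('wall',np.percentile(u[m],[2,50,98]).round(4))
m=(abs(z-.040)<.0015)&(w<.14)&(w>.1)&(u<.56);print('block u',np.percentile(u[m],1))
E
python3 pad.py
```

```text
[0.55662492 0.04888942 0.06482877] (np.float64(0.5466191347303961), np.float64(0.11588355188899777)) [ 1.06747178 -2.05124449  6.99276048] [[-0.9928  0.1196]
 [ 0.1196  0.9928]]
[(np.float64(0.111), 15), (np.float64(0.112), 35), (np.float64(0.113), 28), (np.float64(0.114), 6), (np.float64(0.131), 14), (np.float64(0.132), 16), (np.float64(0.133), 11), (np.float64(0.134), 13), (np.float64(0.135), 20), (np.float64(0.136), 180), (np.float64(0.137), 45), (np.float64(0.138), 39), (np.float64(0.139), 41), (np.float64(0.14), 44), (np.float64(0.141), 43), (np.float64(0.142), 39), (np.float64(0.143), 39), (np.float64(0.144), 25), (np.float64(0.146), 26), (np.float64(0.147), 28), (np.float64(0.148), 31), (np.float64(0.149), 29), (np.float64(0.15), 33), (np.float64(0.151), 30), (np.float64(0.152), 29), (np.float64(0.153), 28), (np.float64(0.154), 35), (np.float64(0.155), 25), (np.float64(0.156), 31), (np.float64(0.157), 30), (np.float64(0.158), 30), (np.float64(0.159), 35), (np.float64(0.16), 27), (np.float64(0.161), 28), (np.float64(0.162), 31), (np.float64(0.163), 28), (np.float64(0.164), 30),
[... 397 characters left out ...]
, (np.float64(0.181), 29), (np.float64(0.182), 34), (np.float64(0.183), 29), (np.float64(0.184), 28), (np.float64(0.185), 35), (np.float64(0.186), 30), (np.float64(0.187), 23), (np.float64(0.188), 36), (np.float64(0.189), 90), (np.float64(0.19), 192), (np.float64(0.191), 63), (np.float64(0.192), 50), (np.float64(0.193), 41), (np.float64(0.194), 45), (np.float64(0.195), 41), (np.float64(0.196), 39), (np.float64(0.197), 46), (np.float64(0.198), 37), (np.float64(0.199), 51)]
block front y at -0.03 [0.0522 0.1123]
block front y at -0.022 [0.0529 0.1129]
block front y at 0.022 [0.0515 0.1132]
block front y at 0.03 
wall [0.5088 0.5112 0.5138]
wall [0.5088 0.5115 0.5141]
block u 0.5149330685044335
```

View pics/w6.png

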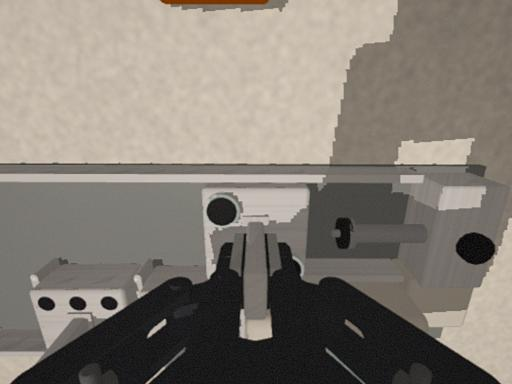

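The two-wide-vial block is held in the lane at (255,225) with its front at y≈113. The pin tip is at about 131 and the pad face at about 136 (pad at (345,232)), so 22.5 mm remain.

Request:
{"api": "move_arm", "payload": {"increments": [[[0,0,0.006,0],[0,0,0.01,0],[0,0,0.014,0],[0,0,0.014,0],[0,0,0.01,0],[0,0,0.008,0],[0,0,0.008,0],[0,0,0.006,0],[0,0,0,0],[0,0,0,0]]]}}

```text
t: 18.93
tool_pos: [0.5589, 0.0674, 0.0649]
tool_rot: [-1.121, 1.266, 1.12]
contact_force: [0.6, -3.5, 7.0]
opening: 0.0097
```

Request:
{"api": "move_arm", "payload": {"increments": [[[0,0,0.004,0],[0,0,0.004,0],[0,0,0,0],[0,0,0,0]]]}}

```text
t: 19.27
tool_pos: [0.5592, 0.0692, 0.0649]
tool_rot: [-1.121, 1.267, 1.12]
contact_force: [0.8, -3.7, 6.3]
opening: 0.0097
```

Request:
{"api": "move_arm", "payload": {"increments": [[[0,0,0.003,0],[0,0,0.003,0],[0,0,0,0],[0,0,0,0]]]}}

```text
t: 19.6
tool_pos: [0.5593, 0.0706, 0.0649]
tool_rot: [-1.122, 1.267, 1.12]
contact_force: [0.3, -4.0, 5.6]
opening: 0.0099
```

Request:
{"api": "move_arm", "payload": {"increments": [[[0,0,0.002,0],[0,0,0.001,0],[0,0,0,0],[0,0,0,0]]]}}

```text
t: 19.93
tool_pos: [0.5594, 0.0712, 0.0649]
tool_rot: [-1.122, 1.267, 1.12]
contact_force: [0.0, -4.7, 6.2]
opening: 0.0098
```

Request:
{"api": "move_arm", "payload": {"increments": [[[0,0,0.002,0],[0,0,0.001,0],[0,0,0,0],[0,0,0,0]]]}}

```text
t: 20.27
tool_pos: [0.5595, 0.0715, 0.0649]
tool_rot: [-1.123, 1.268, 1.12]
contact_force: [0.2, -5.1, 8.0]
opening: 0.0096
```

Request:
{"api": "move_arm", "payload": {"increments": [[[0,0,0.002,0],[0,0,0.001,0],[0,0,0,0],[0,0,0,0]]]}}

```text
t: 20.6
tool_pos: [0.5595, 0.0717, 0.065]
tool_rot: [-1.123, 1.269, 1.119]
contact_force: [-0.4, -8.0, 6.4]
opening: 0.0102
```

Request:
{"api": "move_arm", "payload": {"increments": [[[0,0,0.002,0],[0,0,0.001,0],[0,0,0,0],[0,0,0,0]]]}}

```text
t: 20.93
tool_pos: [0.5596, 0.0721, 0.065]
tool_rot: [-1.124, 1.269, 1.119]
contact_force: [-0.2, -9.6, 8.6]
opening: 0.0095
```

Request:
{"api": "move_arm", "payload": {"increments": [[[0,0,0.001,0],[0,0,0.001,0],[0,0,0,0],[0,0,0,0],[0,0,0,0],[0,0,0,0],[0,0,0,0],[0,0,0,0],[0,0,0,0],[0,0,0,0]]]}}

```text
t: 21.77
tool_pos: [0.5596, 0.0723, 0.0651]
tool_rot: [-1.124, 1.27, 1.119]
contact_force: [-1.3, -9.4, 7.4]
opening: 0.0095
```

Request:
{"api": "move_arm", "payload": {"increments": [[[0,0,-0.002,0],[0,0,-0.002,0],[0,0,0,0],[0,0,0,0]]]}}

```text
t: 22.1
tool_pos: [0.5595, 0.072, 0.065]
tool_rot: [-1.123, 1.268, 1.119]
contact_force: [-1.3, -7.1, 7.4]
opening: 0.0097
```

Request:
{"api": "move_arm", "payload": {"increments": [[[0,0,-0.001,0],[0,0,-0.001,0],[0,0,0,0],[0,0,0,0]]]}}

```text
t: 22.43
tool_pos: [0.5595, 0.0719, 0.0649]
tool_rot: [-1.122, 1.268, 1.12]
contact_force: [-0.7, -6.4, 6.8]
opening: 0.0095
```

Request:
{"api": "move_arm", "payload": {"increments": [[[0,0,-0.001,0],[0,0,-0.001,0],[0,0,-0.001,0],[0,0,0,0],[0,0,0,0]]]}}

```text
t: 22.85
tool_pos: [0.5595, 0.0718, 0.0649]
tool_rot: [-1.121, 1.267, 1.12]
contact_force: [1.0, -4.5, 6.3]
opening: 0.0095
```

Request:
{"api": "move_arm", "payload": {"increments": [[[0,0,-0.001,0],[0,0,-0.001,0],[0,0,0,0],[0,0,0,0]]]}}

```text
t: 23.18
tool_pos: [0.5595, 0.0718, 0.0649]
tool_rot: [-1.121, 1.266, 1.12]
contact_force: [0.3, -3.2, 5.5]
opening: 0.0093
```

Request:
{"api": "move_arm", "payload": {"increments": [[[0,0,-0.001,0],[0,0,-0.001,0],[0,0,0,0],[0,0,0,0]]]}}

```text
t: 23.52
tool_pos: [0.5594, 0.0717, 0.0648]
tool_rot: [-1.12, 1.265, 1.121]
contact_force: [0.7, -0.5, 5.3]
opening: 0.0098
```

Request:
{"api": "move_arm", "payload": {"increments": [[[0,0,0,0],[0,0,0,0],[0,0,0,0],[0,0,0,0],[0,0,0,0]]], "gripper": 0.6}}

```text
t: 23.93
tool_pos: [0.5593, 0.0721, 0.0642]
tool_rot: [-1.119, 1.265, 1.122]
contact_force: [-0.4, 0.1, 0.5]
opening: 0.0339
```

```bash
python3 pad.py | cut -c1-420
```

```text
[0.55927993 0.07213828 0.06417683] (np.float64(0.5464414543773719), np.float64(0.13928284745936714)) [-0.4084892   0.08736301  0.45283717] [[-0.9928  0.1197]
 [ 0.1197  0.9928]]
[(np.float64(0.111), 7), (np.float64(0.112), 23), (np.float64(0.113), 49), (np.float64(0.114), 32), (np.float64(0.115), 47), (np.float64(0.116), 42), (np.float64(0.117), 39), (np.float64(0.118), 47), (np.float64(0.119), 43), (np.float64(0.12), 41), (np.float64(0.121), 44), (np.float64(0.122), 43), (np.float64(0.123), 41), (np.float64(0.124), 14), (np.float64(0.125), 11), (np.float64(0.126), 9), (np.float64(0.127), 10
block front y at -0.03 [0.0745 0.1262]
block front y at -0.022 [0.075  0.1264]
block front y at 0.022 [0.0862 0.1137]
block front y at 0.03 [0.0854 0.1152]
wall [0.5088 0.5114 0.514 ]
wall [0.5089 0.5114 0.514 ]
block u 0.5150476844371881
```

Request:
{"api": "move_arm", "payload": {"increments": [[[-0.03,0,0,0],[-0.08,0,0,0],[-0.12,0,0,0],[-0.14,0,0,0],[-0.14,0,0,0],[-0.1,0,0,0],[0,0.1,-0.1,0],[0,0.1,-0.1,0],[0,0,0,0],[0,0,0,0],[0,0,0,0]]]}}

```text
t: 24.9
tool_pos: [0.5048, 0.0285, 0.2182]
tool_rot: [-1.12, 1.263, 1.119]
contact_force: [-0.7, -0.0, 0.1]
opening: 0.0346
```

Run:
```python
from fit import *
a=np.radians(-6.95);f=lambda Q:(Q[...,0]*np.cos(a)+Q[...,1]*np.sin(a),-Q[...,0]*np.sin(a)+Q[...,1]*np.cos(a))
im,P,T,K=snap('wrist','w7.png');fins(im,P)
u,w=f(P);z=P[...,2];y=w-.0333
m=(abs(z-.040)<.002)&(abs(u-.525)<.008)&(y>.04);print('next y',np.percentile(y[m],[1,99]))
m=(abs(u-.547)<.009)&(z>.022)&(z<.041)&(y>.12)
h,e=np.histogram(y[m],bins=np.arange(.12,.15,.001));print(h)
for c in (.036,-.036):
    m=(abs(z-.040)<.002)&(abs(y-c)<.03)&(u>.56);print(c,np.percentile(u[m],[1,99]))
```

```text
fin [302. 229.] 185 [0.5557 0.071  0.0938] ((0.5568105578422546, 0.0708882212638855), (0.010103329084813595, 0.02106177620589733), 83.65215301513672)
fin [237. 289.] 184 [ 0.6206 -0.0054  0.0936] ((0.6221241354942322, -0.005891316570341587), (0.009940684773027897, 0.025553658604621887), 82.32042694091797)
next y [0.07462649 0.22781528]
[10 13 13  9 14 11 14  9 12  9 15  8 14 11 12  8  9 12 15 10 14 12 10 12
  4  5 10  8  7]
0.036 [0.58716158 0.64713301]
-0.036 [0.58487172 0.64352392]
```

View pics/w7.png

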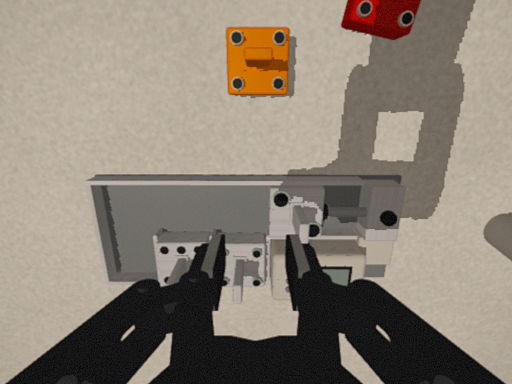

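The final view shows the two-wide-vial block against the pad at (322,212) with its vials upright. The done block is home in bay 1 at (240,265), the third block is untouched in bay 2, and the arm is clear.

```bash
python3 -c "
from station import ctrl
print(ctrl.finish_job())"
```

```text
the job is handed in; nothing more can be done
None
```

Both blocks are where you asked, and I handed the job in at about 25 s.

- **Finished block:** I slid it back along the lane into bay 1, the one empty bay, until it met the back wall at about 9.5 N. Afterwards its front edge measured about 1 to 1.5 mm deeper than the other blocks'.
- **Next block:** I slid the two-wide-vial block from bay 3 along the lane onto the stop pad. I held it for about 0.7 s at about 9.5 N total, which I estimate put about 6 N on the pad after friction. I then eased off to about 0.5 N and let go.

**Last checks:** The last image shows the vials upright in both moved blocks, the third block still in bay 2 and the arm clear of everything. The depth readings put the next block's front within about 1 mm of the pad face.

**Not confirmed:**
- I inferred the force on the pad by subtracting estimated friction; nothing measured it directly.
- I could not see the feeler pin's contact.
- My last attempt to measure the next block's front edge failed because the reader's bracket got mixed into the reading. That 1 mm figure rests on the rear edge and the distance moved.

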